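Load the rotor flyer on its spring launcher and hold it cocked

ROBOT

A 6-joint arm with a two-finger parallel gripper is mounted at the origin on the work surface. World frame = base frame: x ahead of the robot, y to its left, z up, the work surface at z = 0. Lengths are in m, angles in rad, forces in N, time in s.
With the tool pointing down it reaches from about 0.35 to 0.85 m from the base axis. Payload 8.1 kg.
Tool frame: the origin (TCP) lies at the very end of the fingers, on their centre line; the grasp point (between the pads) lies 19 mm behind it; z points along the fingers, y is the direction in which the jaws open and shut (so a half turn about z gives the same grasp; the last joint's range is limited). The gripper opens to 93 mm and grips with 3 to 60 N. Pads are 15 mm wide; open, the fingers measure 128 mm over their backs; the gripper's body (75 mm by 188 mm) begins 65 mm behind the grasp point.
Start: joints at [-1.26, 0.13, 1.488, -0, 1.523, -0.085], TCP at [0.231, -0.554, 0.219] pointing down, gripper open.
Joint ranges: [-2.96, 2.96], [-0.89, 2.26], [0.02, 2.5], [-1.34, 4.48], [0, 2.73], [-2.66, 2.66]. Speed limits (rad/s): [2.39, 2.39, 2.79, 3.14, 3.14, 3.14].

INTERFACE

Orientations are given as a rotation vector (axis times angle).
In Python, from plant import * gives the robot as it stands.
- The arm moves only by the tool apply_moves, never from a script. Its argument "commands" is one flat list of numbers, 7 for each row, row after row: the shift along the world's x, y, z in cm, then the turn, a rotation vector about the world's x, y, z in rad, then the finger opening in cm, from 0 to 9.3. A call has 1 to 8 rows; each row shifts and turns the pose as measured when the row begins; what a row does not reach is not made up. A row lasts 1/8 s, in which the tool goes at most 62.5 mm and 10.7 degrees, less where a joint would pass 70% of its speed; a pose out of reach is approached as far as the arm can. A call with a gripper value outside its range is refused whole. The fingers move at their own pace and stop on an object; "squeeze" is the grip in N (left out, the last holds). Time passes only in rows, so rows that do not move let the fingers close. It gives the time, the measured TCP pose, the force and the opening at its end, in the units of the state.
- read_state(): the state, without advancing time (a new reading comes with each control period).
- read_camera(name): name is "scene" or "top" or "wrist"; returns (picture, depth): 384x512x3 uint8, blue, green, red; 384x512 float32, m along the optical axis (not along the pixel's ray), 0 where there is no reading.
- camera_model(name): a dict with "intrinsics" (3x3 intrinsics, pixels), "R" (3x3) and "t" (3): a world point X has camera coordinates R X + t. Camera axes: x right, y down, z forward; pixel columns grow to the right and rows downward; lengths in m; the calibration is good to about 2 mm. A picture is of the moment at which its call begins: read the wrist's pose just before it. camera_model takes no time and is no camera call; for the wrist camera it gives the pose at the moment of the call.
- close_job(): hands the job in, once; it reports no verdict.
Trained networks look in the newest picture that a camera, given by its name, has taken for a name from the list of things; names that differ only in an ending like _2 or _b are one class to them, and where a whole thing is asked for, a point or a joint stands for the part that bears it (a point fixed in the world has none). Each returns a list of dicts, best first, with "conf" (0 to 1); they miss things now and then, are a little off and sometimes report something else, mostly with a low value. They report only what shows in the picture. A call takes as long as a camera call. They do not tell look-alikes from the thing itself.
- find_in(query, camera): "point" ([x, y, z] in m, in the coordinates of the camera as it stood for that picture, good to about 4 mm: the middle of the surface that is visible of it).
- cut_out(query, camera): "mask" (384x512 bool, what is visible of it).
- spot_point(query, camera): "point" ([x, y, z] in m, in the coordinates of the camera as it stood for that picture, good to about 4 mm: a listed point, or the origin of a listed thing).
The state is a dict: "t": time; "q": joint angles; "dq": joint speeds; "joint_torque": joint torques, N m; "tool_pos": TCP position; "orientation": TCP orientation; "force": force on the tool from outside, world axes, zero at the start; "wrist_torque": the same for the moment, N m; "opening": finger opening in m.
Only numpy, scipy, OpenCV 4.12 (cv2) and the standard library are available. Lean on these libraries where they do the work, as an engineer would, in place of code of your own. Each camera call takes 0.05 s, during which the arm holds its last target. There are 200 camera calls.

TASK

Take the bamboo rotor flyer (the piece with two blades) out of the wooden rack, put its stem down into the launcher's narrow tube and press it against the spring plunger until its collar sits fully home on the tube's rim. Finish while still holding it pressed down there, firmly but without ramming it, so that I can set the catch; do not let go. Leave the rack's other pieces and the two loose orange bricks where they are.

Things in the scene. Friction and masses are not known exactly. Their poses are not given: they have to be found in the camera images.
- flyer: Light bamboo rotor flyer, 45 g +-30 %, the only piece in the rack with two flat blades; starts upright in one of the rack's 3 holes, hanging by its collar, tip 10 mm above the table. Origin: stem's lower tip; z up the stem, x along the blades (100 x 14 x 3 mm, 112 to 116 mm above the origin). Round stem 8 mm thick, 55 mm long, lowest 4 mm tapered; neck 10 mm thick at 61 to 80 mm.
- flyer_collar (a point): Centre of the underside of the flyer's round collar (27 mm diameter, 6 mm thick), 55 mm above the stem's tip; axes as the flyer's.
- flyer_hub (a point): Centre of the flyer's square-cut hub, 20 mm (x) by 18 mm (y) by 32 mm high, 96 mm above the stem's tip, just below the blades; the place to grip, across y: fingers pass down on either side of the narrow blades. Axes as the flyer's.
- launcher: Spring launcher, fixed to the table: round wooden base, 90 mm diameter, 15 mm high, with an upright aluminium tube in its centre, 28 mm outside diameter, 11 mm bore, open at the top; its top 5 mm flare, bore to 18 mm, outside to 35 mm. Origin: centre of the base's underside, on the table; z up along the tube.
- launcher_mouth (a point): Centre of the tube's open mouth, level with its rim, 75 mm above the table; z up.
- plunger (a joint): Spring plunger inside the tube, in m: 0 is up (its top 40 mm below the rim), grows as it is pressed down, at most 0.018. Pushes back with 3 N at 0 and 0.4 N more per mm. The stem's tip meets it when the collar is 15 mm above the rim; the collar meets the rim (the hard stop) at 0.015, where the spring gives 9 N.
- rack: Hardwood rack, fixed to the table, 60 mm (x) by 260 mm (y) by 65 mm high, with three upright 12 mm through-holes at y = -90, 0 and +90 mm. Origin: centre of its underside, on the table; z up.
- top: Bystander: dark hardwood spinning top, 38 mm diameter, hanging in another hole of the rack by its collar, 45 mm high above the rack. Origin: tip of its spindle, 55 mm below the rack's top; z up.
- beater: Bystander: light wood stick with a 28 mm ball on its end, hanging in another hole of the rack by its collar, 49 mm high above the rack. Origin: tip of its stick, 55 mm below the rack's top; z up.
- brick1: Bystander: loose orange building brick, 32 by 16 by 20 mm, lying on the table beyond the rack and the launcher, on the robot's left (+y). Origin: centre of its underside.
- brick2: Bystander: the same, on the robot's right (-y), short of the turntable display (260 mm across, toys on it to 115 mm above the table, at the far side, 0.85 m or more from the robot). Origin: centre of its underside.
Mind the look-alikes: they are no part of the job. Leave any purple or white look-alike of the flyer alone. What is shaped like the launcher but red is not meant.

How it is judged:
On the way, in this order (a step that is already met when the one before it is completed fails the run):
1. the flyer is lifted clear of the rack (z of flyer in the frame of rack above 0.068 m), for 0.1 s.
2. the flyer's stem is inside the launcher's tube (z of flyer in the frame of launcher_mouth below -0.015 m and horizontal distance between flyer and launcher_mouth below 0.004 m), for 0.1 s.
At the end, for the whole second after the job is handed in: The flyer stands upright (within 0.1 rad) in the tube and still, its collar within 2 mm of the rim and within 4 mm of the tube's axis, the plunger pressed at least 13 mm, the fingers still on the flyer (over 2 N) and the flyer bearing on the launcher (over 5 N), through the last second (value of joint plunger above 0.013 m and z of flyer_collar in the frame of launcher_mouth below 0.002 m and horizontal distance between flyer_collar and launcher_mouth below 0.004 m and angle between flyer's own z axis and vertical below 0.1 rad and linear speed of flyer below 0.02 m/s and contact force between flyer and launcher above 5 N and contact force between the fingers and flyer above 2 N); the arm keeps its last pose, push and grip.
It fails at once if the flyer is rammed into the launcher (over 60 N) (contact force between flyer and launcher above 60 N).
It fails at once if another piece of the rack or a loose brick is displaced by more than 30 mm (distance of any of top, beater, brick1, brick2 from where it was at the start of the episode above 0.03 m).
It also fails if it takes over 45 s, if anything falls off the work surface, if the arm or the gripper's body presses on something with over 40 N, if the wrist force passes 120 N, or if a joint passes its speed limit or range.

## Working session

There is one attempt and no reset: what is moved stays moved. The work goes in short steps, Python scripts to look and compute and a tool call to move; the robot and the scene stay as the last step left them, time stands still between calls to the robot, and variables do not carry over. Pictures are saved under pics/ and viewed, about 8 in all and at most 12, crops included, and the job is handed in when it is done.

Besides the shell and the picture viewer there is one more tool, called after "Emit:" as name(argument=value, ...), one argument or row to a line, values as JSON. apply_moves: Moves the arm, as the interface text tells. Its arguments: {"type":"object","properties":{"commands":{"type":"array"},"squeeze":{"type":"number"}},"required":["commands"]}

```bash
ls; mkdir -p pics
cat > h.py <<'E'
from plant import *
import numpy as np, cv2
def w(cam,p,M=None):
    M=M or camera_model(cam); return np.array(M["R"]).T@(np.array(p)-np.array(M["t"]))
def px(cam,X,M=None):
    M=M or camera_model(cam); c=np.array(M["R"])@X+np.array(M["t"]); u=np.array(M["intrinsics"])@c; return (u[:2]/u[2]).round(0)
def back(cam,u,v,z=None,d=None,M=None):
    M=M or camera_model(cam); r=np.linalg.inv(M["intrinsics"])@[u,v,1]
    R=np.array(M["R"]);t=np.array(M["t"]);o=-R.T@t;r=R.T@r
    return o+r*(d if d is not None else (z-o[2])/r[2])
E
python3 - <<'E'
from h import *
print(read_state())
ims=[]
for c in("scene","top"):
    im,d=read_camera(c); ims.append(im)
    cv2.imwrite(f"pics/{c}0.png",im); np.save(f"pics/{c}d.npy",d)
    for q in("flyer","launcher","rack","top","beater"):
        for r in find_in(q,c)[:4]: print(c,q,round(r["conf"],2),w(c,r["point"]).round(3),px(c,w(c,r["point"])))
    for q in("flyer_hub","flyer_collar","launcher_mouth","rack"):
        for r in spot_point(q,c)[:4]: print(c,"spot",q,round(r["conf"],2),w(c,r["point"]).round(3))
E
```

```text
pics
{'t': 0.0, 'q': array([-1.26035867e+00,  1.31149980e-01,  1.48925674e+00, -5.93144509e-05,
        1.52296885e+00, -8.54077549e-02]), 'dq': array([0.00203883, 0.00025974, 0.00045115, 0.00094662, 0.00063898,
       0.00065499]), 'joint_torque': array([-5.95449146e-04, -5.59851766e+01, -4.91752374e+01,  7.67821306e-02,
        3.58623604e-02, -1.20498098e-04]), 'tool_pos': array([ 0.23117965, -0.55307764,  0.21760648]), 'orientation': array([-3.07852838e+00, -6.17398232e-01,  4.06689195e-04]), 'force': array([ 0.20002545, -0.12527309, -1.1004035 ]), 'wrist_torque': array([ 0.02981114,  0.00295376, -0.04166714]), 'opening': 0.09293593681664375}
scene flyer 0.91 [0.665 0.208 0.114] [381. 231.]
scene launcher 0.8 [ 0.522 -0.2    0.015] [173. 238.]
scene launcher 0.64 [ 0.516 -0.322  0.015] [117. 248.]
scene rack 0.97 [0.542 0.143 0.067] [325. 202.]
scene top 0.6 [0.514 0.066 0.093] [288. 192.]
scene beater 0.78 [0.543 0.239 0.103] [370. 183.]
scene spot flyer_hub 0.96 [0.659 0.217 0.098]
scene spot flyer_hub 0.84 [0.527 0.154 0.108]
scene spot flyer_hub 0.55 [0.381 0.244 0.097]
scene
[... 480 characters left out ...]
3. 205.]
top rack 0.91 [0.514 0.148 0.065] [186. 208.]
top top 0.52 [0.506 0.066 0.091] [220. 207.]
top beater 0.67 [0.536 0.24  0.111] [140. 197.]
top spot flyer_hub 0.98 [0.377 0.239 0.098]
top spot flyer_hub 0.83 [0.524 0.15  0.105]
top spot flyer_hub 0.81 [0.659 0.216 0.097]
top spot flyer_hub 0.71 [ 0.675 -0.132 -0.004]
top spot flyer_collar 0.8 [0.521 0.15  0.067]
top spot flyer_collar 0.72 [0.371 0.241 0.057]
top spot flyer_collar 0.67 [0.657 0.219 0.053]
top spot launcher_mouth 0.87 [ 0.511 -0.197  0.076]
top spot launcher_mouth 0.63 [ 0.504 -0.326  0.078]
top spot launcher_mouth 0.44 [0.686 0.096 0.   ]
top spot rack 0.96 [0.52  0.152 0.001]
top spot rack 0.18 [ 0.675 -0.128 -0.003]
```

View pics/scene0.png

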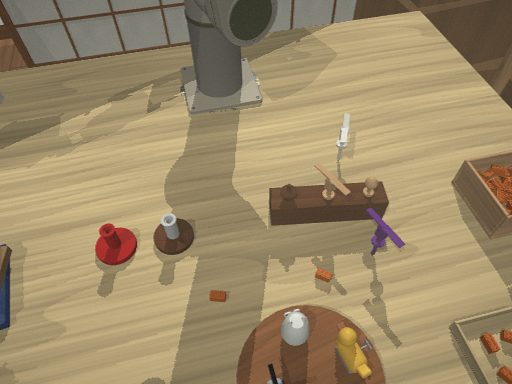

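View pics/top0.png

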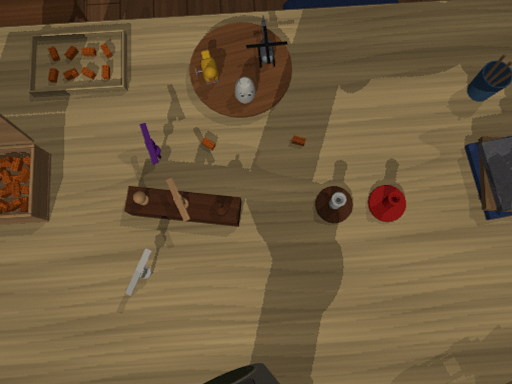

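Candidates for the flyer: the bamboo one in the rack at scene (332,180) / top (178,200); the purple one at scene (385,228) / top (150,143); the white one at scene (343,130) / top (139,273). I choose the bamboo one in the rack's middle hole. Of the two launchers, I choose the aluminium tube on the dark base at scene (173,230) / top (335,204), not the red one.

Run:
```python
from h import *
from scipy.spatial.transform import Rotation as Ro
for c in("scene","top"):
    d=np.load(f"pics/{c}d.npy");M=camera_model(c)
    v,u=np.mgrid[0:384,0:512]
    K=np.array(M["intrinsics"]);P=np.stack([(u-K[0,2])/K[0,0]*d,(v-K[1,2])/K[1,1]*d,d],-1)
    W=(P-np.array(M["t"]))@np.array(M["R"])
    def blade(W):
        m=(d>0)&(W[...,2]>.117)&(W[...,2]<.137)&(np.hypot(W[...,0]-.523,W[...,1]-.152)<.06)
        return W[m]
    B=blade(W); c0=B.mean(0); e,V=np.linalg.eigh(np.cov(B[:,:2].T)); a=V[:,1]
    print(c,"blade n",len(B),c0.round(4),"yaw",np.degrees(np.arctan2(a[1],a[0])).round(1),np.ptp((B[:,:2]@V),axis=0).round(3))
    L=W[(d>0)&(W[...,2]>.066)&(W[...,2]<.085)&(np.hypot(W[...,0]-.507,W[...,1]+.195)<.04)]
    print("mouth",len(L),L.mean(0).round(4),((L.max(0)+L.min(0))/2).round(4),np.ptp(L,axis=0).round(4))
s=read_state(); print(Ro.from_rotvec(s["orientation"]).as_matrix().round(3)); print(camera_model("wrist"))
im=cv2.imread("pics/top0.png")[165:245,110:260];im2=cv2.imread("pics/scene0.png")[150:230,260:410]
cv2.imwrite("pics/crop.png",cv2.resize(np.hstack([im,im2]),None,fx=2.6,fy=2.6,interpolation=cv2.INTER_CUBIC))
```

```text
scene blade n 291 [0.5277 0.1562 0.1238] yaw -158.4 [0.018 0.102]
mouth 146 [ 0.51   -0.1992  0.0727] [ 0.5106 -0.1991  0.0713] [0.0314 0.032  0.0102]
top blade n 323 [0.5226 0.1554 0.1251] yaw -158.5 [0.018 0.1  ]
mouth 151 [ 0.5095 -0.1996  0.0745] [ 0.5094 -0.199   0.073 ] [0.0327 0.0324 0.0131]
[[ 0.923  0.386  0.   ]
 [ 0.386 -0.923  0.   ]
 [ 0.    -0.    -1.   ]]
{'intrinsics': array([[294.68218866,   0.        , 251.70453342],
       [  0.        , 294.68218866, 188.63701148],
       [  0.        ,   0.        ,   1.        ]]), 'R': array([[ 0.38555433, -0.92268414,  0.00135307],
       [-0.88443916, -0.36915459,  0.28546851],
       [-0.26289777, -0.11126033, -0.95838713]]), 't': array([-0.60065329, -0.0323912 ,  0.39151939])}
```

View pics/crop.png

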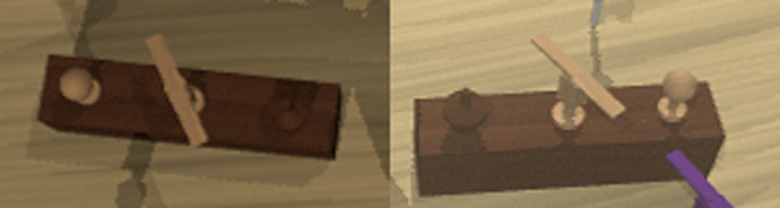

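Left crop (top camera): bamboo blades from (152,38) to (200,142) over the middle hole, with the ball stick on the left and the dark top on the right. Right crop (scene) shows the same. The choice holds. The blades' yaw is about 21.5° and the tool is already at 22.7°, so its jaws lie across the flyer's y.

Emit:
apply_moves(
  commands=[2.2, 5.3, 0, 0, 0, 0, 9.3, 2.2, 5.3, 0, 0, 0, 0, 9.3, 2.2, 5.3, 0, 0, 0, 0, 9.3, 2.2, 5.3, 0, 0, 0, 0, 9.3, 2.2, 5.3, 0, 0, 0, 0, 9.3, 2.2, 5.3, 0, 0, 0, 0, 9.3, 2.2, 5.3, 0, 0, 0, 0, 9.3, 2.2, 5.3, 0, 0, 0, 0, 9.3],
)

```text
t: 2.0
tool_pos: [0.409, -0.1199, 0.2184]
orientation: [3.081, 0.605, 0.005]
force: [1.2, -1.0, 0.4]
opening: 0.0927
```

Emit:
apply_moves(
  commands=[2.0, 4.6, 0, 0, 0, 0, 6, 2.0, 4.6, 0, 0, 0, 0, 6, 2.0, 4.6, 0, 0, 0, 0, 6, 2.0, 4.6, 0, 0, 0, 0, 6, 2.0, 4.6, 0, 0, 0, 0, 6, 1.2, 2.5, 0, 0, 0, 0, 6, 0, 0, 0, 0, 0, 0, 6],
)

```text
t: 2.88
tool_pos: [0.5244, 0.1484, 0.2199]
orientation: [3.078, 0.614, 0.013]
force: [0.3, -0.4, 0.3]
opening: 0.06
```

```bash
cat > look.py <<'E'
from h import *
import sys
from scipy.spatial.transform import Rotation as Ro
n=sys.argv[1]; q=sys.argv[2:]
s=read_state();M=camera_model("wrist");im,d=read_camera("wrist")
cv2.imwrite(f"pics/{n}.png",im);np.save(f"pics/{n}.npy",d);np.savez(f"pics/{n}M.npz",**M)
Rm=Ro.from_rotvec(s["orientation"]).as_matrix()
print(s["t"],s["tool_pos"].round(4),"toolx yaw",np.degrees(np.arctan2(Rm[1,0],Rm[0,0])).round(1),"z",Rm[:,2].round(3),s["force"].round(1),s["opening"])
v,u=np.mgrid[0:384,0:512];K=np.array(M["intrinsics"])
W=(np.stack([(u-K[0,2])/K[0,0]*d,(v-K[1,2])/K[1,1]*d,d],-1)-np.array(M["t"]))@np.array(M["R"])
np.save(f"pics/{n}W.npy",W)
for k in q:
    for r in spot_point(k,"wrist")[:3]: p=w("wrist",r["point"],M);print(k,round(r["conf"],2),p.round(4),px("wrist",p,M))
E
python3 look.py w1 flyer_hub flyer_collar rack
python3 - <<'E'
import numpy as np
W=np.load("pics/w1W.npy")
B=W[(W[...,2]>.119)&(W[...,2]<.135)&(np.hypot(W[...,0]-.524,W[...,1]-.154)<.062)]
e,V=np.linalg.eigh(np.cov(B[:,:2].T));a=V[:,1];print(len(B),B.mean(0).round(4),np.degrees(np.arctan2(a[1],a[0])).round(1),np.ptp(B[:,:2]@V,axis=0).round(3),
 (V@((B[:,:2]@V).max(0)+(B[:,:2]@V).min(0))/2).round(4))
E
```

```text
2.875 [0.5244 0.1484 0.2199] toolx yaw 22.6 z [ 0.009 -0.001 -1.   ] [ 0.3 -0.4  0.3] 0.05998671569432472
flyer_hub 0.97 [0.5247 0.1551 0.1068] [245. 184.]
flyer_hub 0.88 [0.4665 0.3132 0.0111] [115. 160.]
flyer_hub 0.72 [0.595  0.2872 0.0374] [159.  66.]
flyer_collar 0.93 [0.4253 0.2905 0.0148] [122. 195.]
flyer_collar 0.73 [0.6155 0.2574 0.0216] [193.  61.]
flyer_collar 0.64 [0.5279 0.1539 0.0602] [247. 171.]
rack 0.57 [0.5256 0.1578 0.0007] [244. 162.]
1661 [0.5271 0.1571 0.1254] -158.5 [0.017 0.1  ] [0.5244 0.1561]
```

View pics/w1.png

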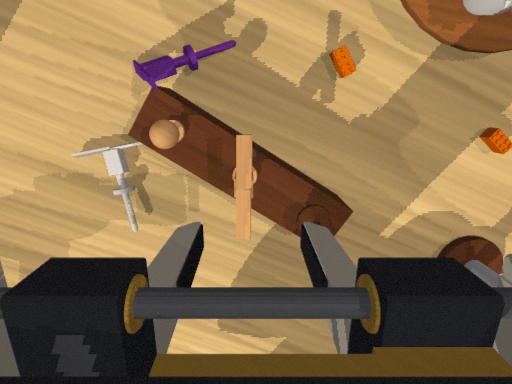

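The wrist picture shows the bamboo blades from (243,137) to (243,238), midway between the fingers; purple at (185,65) and white at (118,165) are well aside. Hub at about (0.5245, 0.1556). Next I correct the position and go down.

Emit:
apply_moves(
  commands=[0, 0.7, -3, 0, 0.009, -0.02, 6, 0, 0, -3, 0, 0, 0, 6, 0, 0, -3, 0, 0, 0, 6, 0, 0, -1.5, 0, 0, 0, 6, 0, 0, 0, 0, 0, 0, 6],
)

```text
t: 3.7
tool_pos: [0.5244, 0.1475, 0.1151]
orientation: [3.087, 0.566, 0.006]
force: [-0.0, 0.1, 0.8]
opening: 0.0599
```

```bash
python3 look.py w2 flyer_hub
python3 - <<'E'
import numpy as np
W=np.load("pics/w2W.npy")
B=W[(W[...,2]>.119)&(W[...,2]<.135)&(np.hypot(W[...,0]-.524,W[...,1]-.154)<.058)]
e,V=np.linalg.eigh(np.cov(B[:,:2].T));a=V[:,1];print(len(B),B.mean(0).round(4),np.degrees(np.arctan2(a[1],a[0])).round(1),np.ptp(B[:,:2]@V,axis=0).round(3),
 (V@((B[:,:2]@V).max(0)+(B[:,:2]@V).min(0))/2).round(4))
E
```

```text
3.7 [0.5244 0.1475 0.1151] toolx yaw 20.8 z [ 0.004 -0.002 -1.   ] [-0.   0.1  0.8] 0.05994832520147833
flyer_hub 0.95 [0.5942 0.2883 0.0388] [109.  54.]
flyer_hub 0.79 [0.5232 0.1589 0.108 ] [234. 228.]
flyer_hub 0.63 [0.4645 0.3112 0.0111] [ 68. 187.]
4286 [0.5346 0.1585 0.1258] -155.2 [0.089 0.083] [0.5364 0.1522]
```

Emit:
apply_moves(
  commands=[0, 0.85, 0, 0, 0, 0.01, 6, 0, 0, 0, 0, 0, 0, 6],
)

```text
t: 4.05
tool_pos: [0.5273, 0.1573, 0.1195]
orientation: [3.084, 0.582, 0.017]
force: [-0.3, 1.1, -0.1]
opening: 0.0599
```

```bash
python3 look.py w3 flyer_hub
```

```text
4.05 [0.5273 0.1573 0.1195] toolx yaw 21.4 z [ 0.011 -0.001 -1.   ] [-0.3  1.1 -0.1] 0.059861007247954304
flyer_hub 0.95 [0.4625 0.3141 0.0116] [ 76. 192.]
flyer_hub 0.6 [0.5936 0.2877 0.0368] [127.  64.]
flyer_hub 0.58 [0.5217 0.158  0.1055] [247. 234.]
```

View pics/w3.png

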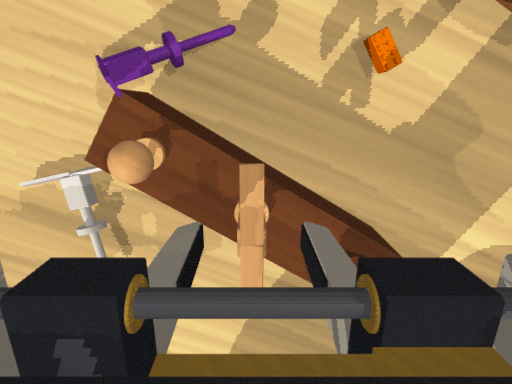

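The blades lie at columns 240-265, centred between the fingers (about 252), and the neck shows at (250,213). I go down the last 3 cm and close.

Emit:
apply_moves(
  commands=[-0.2, 0, -1.6, 0, 0.01, 0, 6, 0, 0, -1.6, 0, 0, 0, 6, 0, 0, 0, 0, 0, 0, 6],
  squeeze=20,
)

```text
t: 4.53
tool_pos: [0.5243, 0.1567, 0.0842]
orientation: [3.086, 0.582, -0.002]
force: [-0.8, -0.4, 0.1]
opening: 0.06
```

```bash
python3 look.py w4 flyer_hub
```

```text
4.525 [0.5243 0.1567 0.0842] toolx yaw 21.4 z [-0.001 -0.001 -1.   ] [-0.8 -0.4  0.1] 0.06000905008483896
flyer_hub 0.94 [0.5224 0.1548 0.1056] [253. 258.]
flyer_hub 0.93 [0.4643 0.3148 0.0092] [ 55. 196.]
```

Emit:
apply_moves(
  commands=[0, 0, 0.2, 0, 0, 0, 1.5, 0, 0, 0, 0, 0, 0, 1.0, 0, 0, 0, 0, 0, 0, 1.0, 0, 0, 0, 0, 0, 0, 1.0, 0, 0, 0, 0, 0, 0, 1.0],
  squeeze=40,
)

```text
t: 5.25
tool_pos: [0.5266, 0.1572, 0.0898]
orientation: [3.086, 0.582, 0.006]
force: [0.5, -0.1, -0.8]
opening: 0.0179
```

Emit:
apply_moves(
  commands=[0, 0, 2, 0, 0, 0, 1.0, 0, 0, 2.5, 0, 0, 0, 1.0, 0, 0, 3, 0, 0, 0, 1.0, 0, 0, 3, 0, 0, 0, 1.0, 0, 0, 3, 0, 0, 0, 1.0, 0, 0, 0, 0, 0, 0, 1.0],
)

```text
t: 6.0
tool_pos: [0.5252, 0.1569, 0.2273]
orientation: [3.086, 0.582, 0.003]
force: [0.8, -0.4, 0.3]
opening: 0.0179
```

```bash
python3 look.py w5 flyer_hub flyer flyer_collar
python3 - <<'E'
from h import *
im,d=read_camera("scene");cv2.imwrite("pics/s5.png",cv2.resize(im[80:300,180:440],None,fx=2.5,fy=2.5))
for k in("flyer","flyer_hub","flyer_collar"):
    for r in spot_point(k,"scene")[:3]: print(k,round(r["conf"],2),w("scene",r["point"]).round(4))
E
```

```text
6.0 [0.5252 0.1569 0.2273] toolx yaw 21.4 z [ 0.002 -0.001 -1.   ] [ 0.8 -0.4  0.3] 0.017862843760328456
flyer_hub 0.9 [0.5237 0.1545 0.2439] [254. 253.]
flyer_hub 0.66 [0.4671 0.3154 0.0123] [123. 162.]
flyer 0.84 [0.3832 0.2597 0.0208] [144. 234.]
flyer 0.73 [0.654  0.2213 0.0047] [240.  47.]
flyer 0.6 [0.5207 0.1537 0.1448] [253. 202.]
flyer_collar 0.77 [0.6145 0.2569 0.0219] [199.  67.]
flyer_collar 0.58 [0.4271 0.2876 0.0134] [135. 197.]
flyer 0.79 [ 6.603e-01  2.183e-01 -6.000e-04]
flyer 0.73 [0.5202 0.1521 0.1398]
flyer 0.62 [0.3835 0.2622 0.0158]
flyer_hub 0.91 [0.5228 0.1539 0.2396]
flyer_hub 0.75 [0.5912 0.2848 0.0407]
flyer_hub 0.67 [0.4658 0.3077 0.0086]
flyer_collar 0.89 [0.5194 0.1526 0.1988]
flyer_collar 0.79 [0.4299 0.2932 0.0117]
flyer_collar 0.62 [0.6202 0.2585 0.0213]
```

View pics/s5.png

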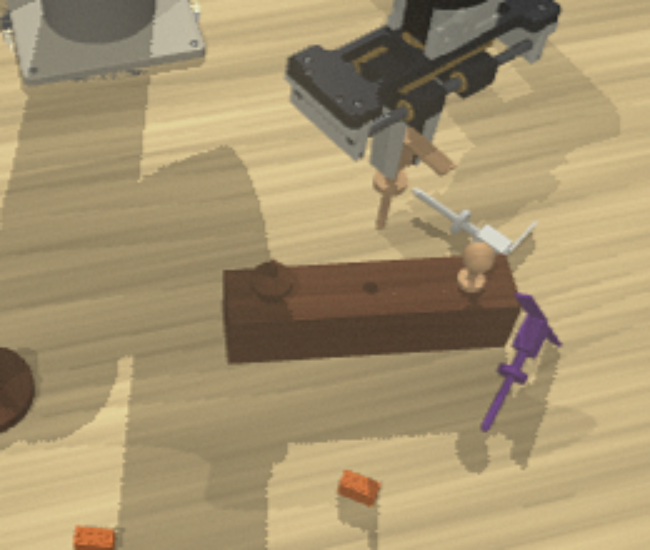

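The picture shows the flyer held upright with its tip at (382,225), the rack's middle hole empty at (371,288), and the top and beater untouched. I carry it over to the launcher.

Emit:
apply_moves(
  commands=[-0.1, -4, 0, 0, 0, 0, 1.0, -0.1, -5, 0, 0, 0, 0, 1.0, -0.1, -5, 0, 0, 0, 0, 1.0, -0.1, -5, 0, 0, 0, 0, 1.0, -0.1, -5, 0, 0, 0, 0, 1.0, -0.1, -5, 0, 0, 0, 0, 1.0, -0.1, -3, 0, 0, 0, 0, 1.0, 0, 0, 0, 0, 0, 0, 1.0],
)

```text
t: 7.4
tool_pos: [0.5126, -0.1724, 0.219]
orientation: [-3.085, -0.586, 0.016]
force: [0.2, 0.9, -0.9]
opening: 0.0174
```

Emit:
apply_moves(
  commands=[0.2, -2.2, -1.5, 0, 0, 0, 1.0, 0, 0, -2, 0, 0, 0, 1.0, 0, 0, 0, 0, 0, 0, 1.0],
)

```text
t: 7.78
tool_pos: [0.5144, -0.1921, 0.1817]
orientation: [-3.083, -0.586, 0.017]
force: [-0.3, -0.2, -0.1]
opening: 0.0179
```

```bash
cat > meas.py <<'E'
from h import *
import sys
n=sys.argv[1]
out=[]
for c in("scene","top"):
    im,d=read_camera(c);M=camera_model(c)
    cv2.imwrite(f"pics/{c}{n}.png",im);np.save(f"pics/{c}{n}.npy",d)
    for k in("flyer","flyer_collar","flyer_hub","launcher_mouth"):
        for r in spot_point(k,c)[:4]:
            p=w(c,r["point"])
            if np.hypot(p[0]-.51,p[1]+.2)<.05: print(c,k,round(r["conf"],2),p.round(4),px(c,p))
    u,v=px(c,np.array([.51,-.2,.1])).astype(int)
    out.append(cv2.resize(im[v-45:v+45,u-45:u+45],(390,390),interpolation=cv2.INTER_CUBIC));print(u-45,v-45)
cv2.imwrite(f"pics/m{n}.png",np.hstack(out))
E
python3 look.py w6 flyer launcher_mouth flyer_collar flyer_hub; python3 meas.py 6
```

```text
7.775 [ 0.5144 -0.1921  0.1817] toolx yaw 21.5 z [-0.011  0.001 -1.   ] [-0.3 -0.2 -0.1] 0.017930200205304562
flyer 0.6 [ 0.5098 -0.1957  0.0961] [254. 200.]
launcher_mouth 0.92 [ 0.5085 -0.1995  0.0739] [257. 195.]
launcher_mouth 0.68 [ 0.5027 -0.3268  0.078 ] [371. 245.]
flyer_hub 0.91 [ 0.5111 -0.1929  0.1987] [250. 255.]
scene flyer 0.81 [ 0.5185 -0.1995  0.1048] [165. 214.]
scene flyer_collar 0.63 [ 0.5162 -0.194   0.1588] [162. 198.]
scene flyer_hub 0.66 [ 5.088e-01 -2.016e-01  5.000e-04] [173. 237.]
scene flyer_hub 0.64 [ 0.5143 -0.1982  0.202 ] [155. 183.]
scene launcher_mouth 0.86 [ 0.5059 -0.196   0.0757] [169. 217.]
120 168
top flyer_hub 0.6 [ 0.514  -0.1977  0.1957] [348. 185.]
top launcher_mouth 0.54 [ 0.5114 -0.1998  0.0778] [339. 198.]
296 152
```

View pics/m6.png

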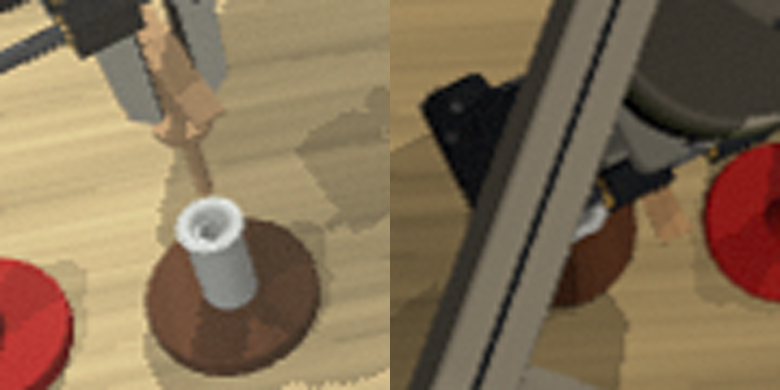

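View pics/w6.png

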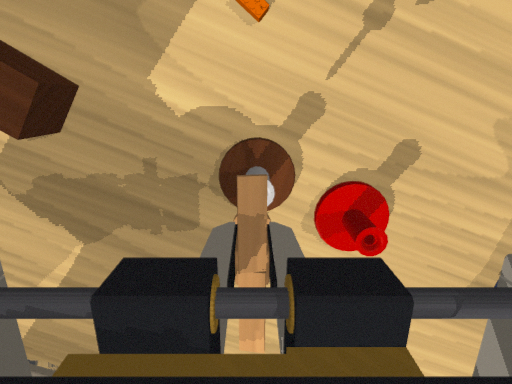

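Run:
```python
from h import *
for z in(.098,.101,.104): print("tip",z,back("scene",120+206/4.333,168+196/4.333,z=z).round(4))
print("rim",back("scene",120+211/4.333,168+224/4.333,z=.075).round(4))
for z in (.156,.162): print("collar und",z,back("scene",120+183/4.333,168+138/4.333,z=z).round(4))
# tip/stem depth points in scene
d=np.load("pics/scene6.npy");M=camera_model("scene");K=M["intrinsics"]
W=np.array([[back("scene",u,v,d=d[v,u],M=M) if d[v,u]>0 else [0,0,0] for u in range(120,215)] for v in range(168,260)])
near=np.hypot(W[...,0]-.512,W[...,1]+.196)<.03
for lo,hi in((.1,.11),(.11,.12),(.12,.13),(.13,.14),(.14,.15),(.155,.17)):
    P=W[near&(W[...,2]>lo)&(W[...,2]<hi)]; print(lo,len(P),P.mean(0).round(4) if len(P) else "")
P=W[near&(W[...,2]>.0)&(W[...,2]>.085)];print("lowest",np.sort(P[:,2])[:5].round(4))
R=W[near&(W[...,2]>.068)&(W[...,2]<.08)];print("rim pts",len(R),((R.max(0)+R.min(0))/2).round(4))
o=-np.array(M["R"]).T@M["t"];print("cam",o.round(2))
```

```text
tip 0.098 [ 0.5117 -0.1948  0.098 ]
tip 0.101 [ 0.5139 -0.1944  0.101 ]
tip 0.104 [ 0.5161 -0.1941  0.104 ]
rim [ 0.5122 -0.1968  0.075 ]
collar und 0.156 [ 0.5197 -0.1949  0.156 ]
collar und 0.162 [ 0.5244 -0.1942  0.162 ]
0.1 0 
0.11 13 [ 0.516  -0.1943  0.1143]
0.12 11 [ 0.5166 -0.1938  0.125 ]
0.13 14 [ 0.5164 -0.1943  0.1346]
0.14 8 [ 0.516  -0.1947  0.1428]
0.155 69 [ 0.5215 -0.1961  0.1647]
lowest [0.1106 0.1107 0.1107 0.1128 0.1131]
rim pts 142 [ 0.5115 -0.1991  0.0722]
cam [ 1.01 -0.12  0.78]
```

Scene crop: stem tip at (206,196), rim centre at (211,224). Stem and wrist measurements agree that the tip is about +2 mm in x and +4 mm in y off the mouth. I correct that and straighten the small tilt.

Emit:
apply_moves(
  commands=[-0.25, -0.4, 0, 0, -0.011, 0, 1.0, 0, 0, 0, 0, 0, 0, 1.0, 0, 0, 0, 0, 0, 0, 1.0],
)

```text
t: 8.9
tool_pos: [0.5129, -0.1984, 0.1843]
orientation: [3.085, 0.585, 0.007]
force: [0.5, -0.6, -0.3]
opening: 0.0176
```

```bash
cat > st.py <<'E'
from h import *
from scipy.spatial.transform import Rotation as Ro
s=read_state();print(s["t"],s["tool_pos"].round(4),Ro.from_rotvec(s["orientation"]).as_matrix()[:,2].round(4),s["force"].round(1),s["wrist_torque"].round(2),s["opening"])
E
python3 st.py
```

```text
8.9 [ 0.5129 -0.1984  0.1843] [ 0.0045 -0.0012 -1.    ] [ 0.5 -0.6 -0.3] [ 0.01 -0.01  0.02] 0.01762920254666564
```

Run:
```python
from h import *
from scipy.spatial.transform import Rotation as Ro
for i in range(5):
    im,d=read_camera("scene"); s=read_state();print(s["t"],s["tool_pos"].round(4),Ro.from_rotvec(s["orientation"]).as_matrix()[:,2].round(4))
M=camera_model("scene")
W=np.array([[back("scene",u,v,d=d[v,u],M=M) if d[v,u]>0 else [0,0,0] for u in range(120,215)] for v in range(168,260)])
near=np.hypot(W[...,0]-.512,W[...,1]+.196)<.03
for lo,hi in((.1,.11),(.11,.12),(.12,.13),(.13,.14),(.14,.15),(.15,.16)):
    P=W[near&(W[...,2]>lo)&(W[...,2]<hi)]; print(lo,len(P),P.mean(0).round(4) if len(P) else "")
cv2.imwrite("pics/s7.png",cv2.resize(im[175:260,125:215],None,fx=6,fy=6,interpolation=cv2.INTER_CUBIC))
```

```text
8.95 [ 0.5129 -0.1984  0.1843] [ 0.0045 -0.0012 -1.    ]
9.0 [ 0.5129 -0.1984  0.1843] [ 0.0044 -0.0012 -1.    ]
9.05 [ 0.513  -0.1983  0.1843] [ 0.0044 -0.0012 -1.    ]
9.1 [ 0.513  -0.1983  0.1843] [ 0.0045 -0.0012 -1.    ]
9.15 [ 0.513  -0.1983  0.1843] [ 0.0044 -0.0012 -1.    ]
0.1 3 [ 0.5127 -0.1983  0.1076]
0.11 12 [ 0.5139 -0.1994  0.1154]
0.12 11 [ 0.5138 -0.1992  0.1249]
0.13 13 [ 0.5134 -0.1986  0.1341]
0.14 8 [ 0.5139 -0.199   0.1428]
0.15 9 [ 0.5202 -0.2006  0.1591]
```

View pics/s7.png

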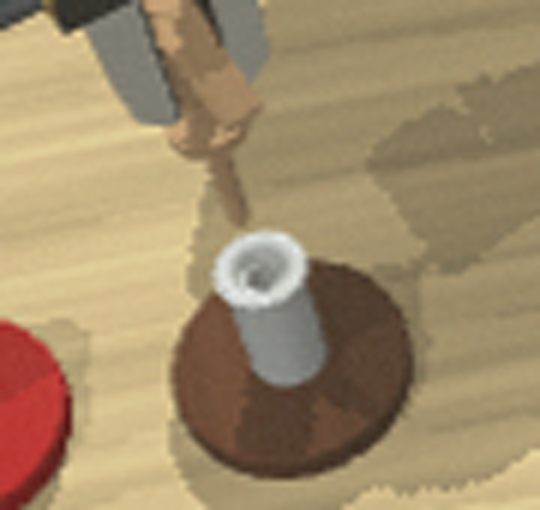

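```bash
python3 - <<'E'
from h import *
M=camera_model("scene")
f=lambda X:((lambda u:(u[:2]/u[2]).round(2))(np.array(M["intrinsics"])@(np.array(M["R"])@X+np.array(M["t"]))))
for z in(.015,.075,.103): print(z,f(np.array([.511,-.1985,z])))
im=cv2.imread("pics/scene6.png")
for z in(.101,.104): print("tip",back("scene",125+238/6-.4,175+222/6-.4,z=z).round(4))
print("rim",back("scene",125+261/6-.4,175+270/6-.4,z=.075).round(4))
# fit: bright rim ring in scene image
hsv=cv2.cvtColor(im,cv2.COLOR_BGR2HSV);m=((hsv[...,1]<60)&(hsv[...,2]>150)).astype(np.uint8);m[:205]=0;m[235:]=0;m[:,:150]=0;m[:,190:]=0
c=max(cv2.findContours(m,0,2)[0],key=cv2.contourArea);e=cv2.fitEllipse(cv2.convexHull(c));print(e,back("scene",*e[0],z=.075).round(4))
# wrist measure, initial top image ring
im=cv2.imread("pics/top0.png");hsv=cv2.cvtColor(im,cv2.COLOR_BGR2HSV);m=((hsv[...,1]<60)&(hsv[...,2]>130)).astype(np.uint8);m[:185]=0;m[215:]=0;m[:,:318]=0;m[:,355:]=0
c=max(cv2.findContours(m,0,2)[0],key=cv2.contourArea);e=cv2.fitEllipse(cv2.convexHull(c));print(e,back("top",*e[0],z=.075).round(4))
E
python3 look.py w8 launcher_mouth flyer
python3 - <<'E'
import cv2,numpy as np
im=cv2.imread("pics/w8.png");cv2.imwrite("pics/w8c.png",cv2.resize(im[120:280,180:340],None,fx=3.7,fy=3.7))
E
```

```text
0.015 [172.89 234.09]
0.075 [167.82 219.4 ]
0.103 [165.25 211.96]
tip [ 0.5081 -0.2006  0.101 ]
tip [ 0.5103 -0.2003  0.104 ]
rim [ 0.5116 -0.198   0.075 ]
((167.63304138183594, 219.4129638671875), (12.68077564239502, 15.835686683654785), 68.41351318359375) [ 0.5109 -0.1989  0.075 ]
((338.790771484375, 198.95094299316406), (12.546664237976074, 13.185870170593262), 167.722900390625) [ 0.5093 -0.2005  0.075 ]
9.15 [ 0.513  -0.1983  0.1843] toolx yaw 21.5 z [ 0.004 -0.001 -1.   ] [-0.1 -0.1 -0.5] 0.01787744559917602
launcher_mouth 0.86 [ 0.5016 -0.3229  0.0767] [360. 241.]
flyer 0.58 [ 0.5085 -0.2036  0.1005] [255. 202.]
```

View pics/w8c.png

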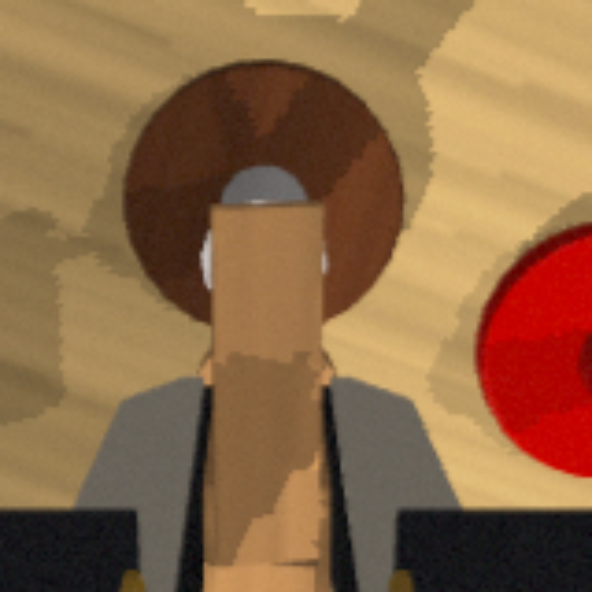

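In the wrist crop the rim's edges (203 and 327) are centred on x=265, and the blade and collar on 267, so sideways alignment is within 1 mm. The scene view agrees within about 1 mm along the other axis. I start the insertion.

Emit:
apply_moves(
  commands=[0, 0, -1, 0, 0, 0, 1.0, 0, 0, -1, 0, 0, 0, 1.0, 0, 0, -0.5, 0, 0, 0, 1.0],
)

```text
t: 9.68
tool_pos: [0.513, -0.1981, 0.1574]
orientation: [3.085, 0.586, 0.006]
force: [0.8, 0.2, 0.2]
opening: 0.0182
```

```bash
python3 -c "
from h import *
read_camera('scene');read_camera('scene')"; python3 st.py
```

```text
9.775 [ 0.5128 -0.1981  0.1574] [ 3.7e-03 -8.0e-04 -1.0e+00] [ 0.8  0.7 -1.1] [0.02 0.01 0.02] 0.01778318185973434
```

Emit:
apply_moves(
  commands=[0, 0, -0.7, 0, 0, 0, 1.0, 0, 0, -0.7, 0, 0, 0, 1.0],
)

```text
t: 10.02
tool_pos: [0.5133, -0.1983, 0.1435]
orientation: [3.084, 0.586, 0.007]
force: [-0.9, 1.2, -1.2]
opening: 0.0178
```

```bash
python3 -c "
from h import *
read_camera('scene');im,d=read_camera('scene');cv2.imwrite('pics/s9.png',cv2.resize(im[175:260,125:215],None,fx=6,fy=6,interpolation=cv2.INTER_CUBIC))"; python3 st.py
```

```text
10.125 [ 0.5128 -0.1981  0.1428] [ 3.7e-03 -8.0e-04 -1.0e+00] [-0.2  0.2 -0.5] [0.04 0.06 0.03] 0.017761677419917098
```

View pics/s9.png

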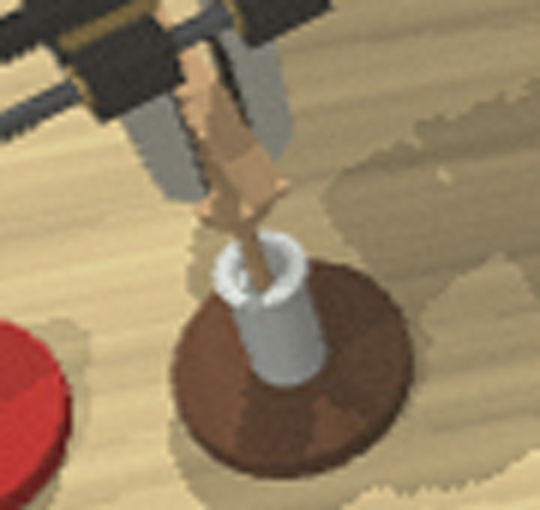

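The stem goes into the bore (at 262,285), with no lateral force. I continue down to just above the plunger.

Emit:
apply_moves(
  commands=[0, 0, -0.8, 0, 0, 0, 1.0, 0, 0, -0.7, 0, 0, 0, 1.0, 0, 0, -0.6, 0, 0, 0, 1.0],
)

```text
t: 10.5
tool_pos: [0.5132, -0.1983, 0.1211]
orientation: [3.084, 0.586, 0.007]
force: [-0.5, 0.2, 0.3]
opening: 0.018
```

```bash
python3 -c "
from h import *
read_camera('scene');read_camera('scene')"; python3 st.py
```

```text
10.6 [ 0.5126 -0.198   0.1204] [ 3.4e-03 -7.0e-04 -1.0e+00] [-0.7 -0.3 -0.3] [ 0.01 -0.02  0.04] 0.017958986222555956
```

Emit:
apply_moves(
  commands=[0, 0, -0.4, 0, 0, 0, 1.0, 0, 0, -0.4, 0, 0, 0, 1.0, 0, 0, -0.3, 0, 0, 0, 1.0],
)

```text
t: 10.98
tool_pos: [0.5131, -0.1982, 0.11]
orientation: [3.084, 0.586, 0.007]
force: [-1.4, 0.1, 4.3]
opening: 0.0175
```

```bash
python3 -c "
from h import *
read_camera('scene');read_camera('scene')"; python3 st.py
```

```text
11.075 [ 0.513  -0.1982  0.1098] [ 0.0044 -0.0012 -1.    ] [-1.7  0.1  4.4] [ 0.28  0.44 -0.  ] 0.017644221679467675
```

The spring is felt (about 4.5 N). I press on in small steps.

Emit:
apply_moves(
  commands=[0, 0, -0.4, 0, 0, 0, 1.0, 0, 0, -0.3, 0, 0, 0, 1.0],
)

```text
t: 11.32
tool_pos: [0.5134, -0.1983, 0.1039]
orientation: [3.084, 0.586, 0.007]
force: [-2.4, 2.1, 6.2]
opening: 0.0176
```

```bash
python3 -c "
from h import *
read_camera('scene');read_camera('scene')"; python3 st.py
```

```text
11.425 [ 0.5134 -0.1983  0.1038] [ 0.005  -0.0015 -1.    ] [-2.9  1.7  7.3] [ 0.4   0.73 -0.  ] 0.01774714725768511
```

Emit:
apply_moves(
  commands=[-0.05, 0.03, -0.25, 0, 0, 0, 1.0, 0, 0, -0.15, 0, 0, 0, 1.0],
)

```text
t: 11.68
tool_pos: [0.5134, -0.1983, 0.1015]
orientation: [3.083, 0.586, 0.009]
force: [-2.5, 2.2, 7.9]
opening: 0.0179
```

```bash
python3 -c "
from h import *
read_camera('scene');read_camera('scene')"; python3 st.py
```

```text
11.775 [ 0.5134 -0.1983  0.1015] [ 0.0062 -0.0022 -1.    ] [-2.8  1.1  8. ] [0.43 0.81 0.  ] 0.01770930088196168
```

Emit:
apply_moves(
  commands=[-0.05, 0.02, -0.3, 0, 0.005, 0, 1.0, 0, 0, -0.2, 0, 0, 0, 1.0],
)

```text
t: 12.02
tool_pos: [0.5137, -0.1984, 0.0997]
orientation: [3.083, 0.586, 0.004]
force: [-9.9, 4.4, 22.3]
opening: 0.0178
```

```bash
python3 -c "
from h import *
read_camera('scene');read_camera('scene')"; python3 st.py
```

```text
12.125 [ 0.5137 -0.1984  0.0997] [ 0.003  -0.0029 -1.    ] [-7.3  3.9 17.8] [0.94 1.75 0.  ] 0.018024618408151092
```

Emit:
apply_moves(
  commands=[-0.15, 0.08, -0.2, 0, 0, 0, 1.0],
)

```text
t: 12.25
tool_pos: [0.5133, -0.1981, 0.0998]
orientation: [3.081, 0.586, 0.007]
force: [-1.3, 0.7, 10.7]
opening: 0.0178
```

```bash
python3 - <<'E'
from h import *
for i in range(2): im,d=read_camera("scene")
cv2.imwrite('pics/s10.png',cv2.resize(im[165:255,125:215],None,fx=6,fy=6,interpolation=cv2.INTER_CUBIC))
for c in("scene",):
    for k in("flyer_collar","flyer_hub","launcher_mouth"):
        for r in spot_point(k,c)[:3]:
            p=w(c,r["point"])
            if np.hypot(p[0]-.51,p[1]+.2)<.05: print(c,k,round(r["conf"],2),p.round(4))
E
python3 st.py
```

```text
scene flyer_collar 0.58 [ 0.5104 -0.2028  0.0734]
scene flyer_hub 0.65 [ 0.5146 -0.198   0.1185]
scene launcher_mouth 0.57 [ 0.5056 -0.1946  0.0771]
12.5 [ 0.5133 -0.1981  0.0997] [ 0.0056 -0.0043 -1.    ] [-3.7  1.9 12. ] [ 0.39  0.8  -0.01] 0.017739221596211788
```

View pics/s10.png

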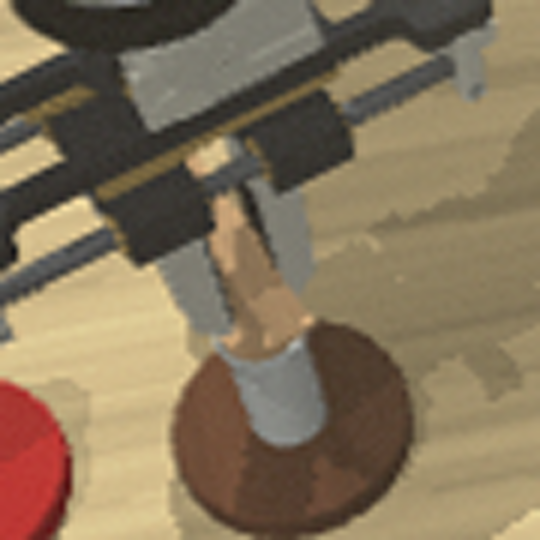

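The collar covers the rim at (262,345), and the height stays at 0.0997 whether I push with 12 N or 18 N, so it is at the hard stop. One slightly firmer press with less side load, then I hand in.

Emit:
apply_moves(
  commands=[-0.1, 0.05, -0.3, 0, 0, 0, 1.0],
)

```text
t: 12.62
tool_pos: [0.5134, -0.1981, 0.0997]
orientation: [3.079, 0.585, 0.011]
force: [-9.0, 3.9, 25.0]
opening: 0.0178
```

```bash
python3 -c "
from h import *
read_camera('scene');read_camera('scene');read_camera('scene')"; python3 st.py
```

```text
12.775 [ 0.5134 -0.1981  0.0997] [ 0.008  -0.0055 -1.    ] [-7.   2.8 19.5] [0.88 1.65 0.01] 0.018012469019766844
```

```bash
python3 -c "
from h import *
print(close_job())"; python3 st.py
```

```text
the job is handed in; nothing more can be done
None
the job is handed in; nothing more can be done
```

The bamboo flyer is out of the rack's middle hole, seated in the aluminium launcher tube, and still gripped and pressed down. I handed the job in at about 12.8 s; no verdict is reported.

**Seating:** the tool height stayed at 0.0997 m under pushes of 12, 18 and 19.5 N. The spring alone accounts for about 9 N, so the collar is on the hard stop, and the last picture I viewed shows it on the rim.

**Hold at the end:**
- **Push:** it was about 19.5 N down. The highest reading was 25 N, well under the 60 N limit.
- **Grip:** it was set to 40 N, with the fingers 18 mm apart on the hub.
- **Tilt:** the tool was under 0.01 rad from vertical.

**Less certain or in disagreement:**
- **Side load:** about 7 N remained under the final push. My small shifts lowered it for a while but did not remove it.
- **Collar position:** the network's collar and mouth points disagreed by 5–8 mm horizontally. I set these aside because the stem is guided by the bore and the picture shows the collar on the rim.
- **Plunger travel:** I inferred it from force and height; it was not measured directly.

**Other pieces:** the top, beater and bricks were never touched on purpose. The top and beater were in place in the picture taken after the lift; I made no separate check of any of them at the end.

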